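# Move the row of enamel jars to the bench rack in the same order

## Robot

A 7-joint arm with a two-finger parallel gripper is mounted at the origin on the work surface. World frame = base frame: x ahead of the robot, y to its left, z up, the work surface at z = 0. Lengths are in m, angles in rad, forces in N, time in s.
With the tool pointing down it reaches from about 0.425 to 0.875 m from the base axis. Payload 4.7 kg.
Tool frame: the origin (TCP) lies at the very end of the fingers, on their centre line; the grasp point (between the pads) lies 19 mm behind it; z points along the fingers, y is the direction in which the jaws open and shut (so a half turn about z gives the same grasp; the last joint's range is limited). The gripper opens to 87 mm and grips with 3 to 60 N. Pads are 19 mm wide; open, the fingers measure 117 mm over their backs; the gripper's body (75 mm by 190 mm) begins 51 mm behind the grasp point.
Start: joints at [-1.248, 0.321, -0.07, 1.45, 0.023, 1.371, -0.057], TCP at [0.198, 0.619, 0.223] pointing down, gripper open.
Joint ranges: [-2.86, 2.86], [-0.3, 2.09], [-1.38, 1.24], [0.06, 2.45], [-1.56, 4.7], [0.09, 2.05], [-2.69, 2.69]. Speed limits (rad/s): [2.57, 2.57, 3.14, 3.14, 3.14, 3.14, 3.14].

## Interface

Orientations are given as a rotation vector (axis times angle).
In Python, from bench import * gives the robot as it stands.
- The arm moves only by the shell command python3 -m jog 'ROWS' [OPENING] [FORCE]. ROWS is JSON, a list of rows, each a list of 4 numbers: the shift along the world's x, y, z in mm, then the turn about the world's z in rad. In form: [[x, y, z, twist], ...]. A call has exactly 8 rows; each row is the pose to reach, as a shift and turn from the pose commanded when the call began; what a row does not reach only later rows make up. A row lasts 1/8 s, in which the tool goes at most 62.5 mm and 10.7 degrees, less where a joint would pass 70% of its speed; a pose out of reach is approached as far as the arm can. A call with a gripper value outside its range is refused whole. OPENING is the opening, from -1 (shut) to 1 (fully open), set as the call begins (- or left out, the last holds). The fingers move at their own pace and stop on an object; FORCE is the grip in N (left out, the last holds). Time passes only in rows, so rows that repeat a pose let the fingers close, or fill a call up. It gives the time, the measured TCP pose, the force and the opening at its end, in the units of the state.
- get_state(): the state, without advancing time (a new reading comes with each control period).
- get_image(name): name is "scene" or "top" or "wrist"; returns a dict with "image" (384x512x3 uint8, red, green, blue), "fx", "fy", "cx", "cy" (pixels), "position" and "rotation" of the camera in the world; the wrist camera has in their place "tool_from_camera" (4x4, takes a point from camera to tool coordinates, whose origin is the TCP and whose axes are the flange's). Camera axes: x right, y down, z forward; pixel columns grow to the right and rows downward; lengths in m; the calibration is good to about 2 mm. A picture is of the moment at which its call begins: read the wrist's pose just before it. There is no depth.
- close_job(): hands the job in, once; it reports no verdict.
The state is a dict: "time": time; "joint_positions": joint angles; "qd": joint speeds; "joint_torque": joint torques, N m; "position": TCP position; "tool_rot": TCP orientation; "ft_force": force on the tool from outside, world axes, zero at the start; "torque": the same for the moment, N m; "grip_width": opening from 0.0 (shut) to 1.0 (fully open).
Only numpy, scipy, OpenCV 4.12 (cv2) and the standard library are available. Lean on these libraries where they do the work, as an engineer would, in place of code of your own. Each camera call takes 0.05 s, during which the arm holds its last target. There are 200 camera calls.

## Task

Take the four enamel jars from the brown stock rack and stand them in the white bench rack, one in each bay, in the same order from left to right as they stand now (the order of the test tiles in front of them). They are glass: keep them upright, set them down gently in their bays rather than dropping them, and leave the pen pot, the bowl and the glue bottle where they are.

Things in the scene. Friction and masses are not known exactly. Their poses are not given: they have to be found in the camera images.
- stock_rack: Brown wooden stock rack, 100 x 264 mm, with four bays in a row (bay centres x = +13.5 mm) holding the jars, and a front ledge with a tile before each bay. Bays 59 mm (y) x 62 mm (x), centres at y = +96, +32, -32, -96 mm (left to right from the robot), floor at z = 10 mm, 5 mm walls up to z = 24 mm. Origin: centre of its underside, x away from the robot. Fixed; may be the near or the far rack.
- bench_rack: White plastic bench rack, 74 x 264 mm, with four bays in a row (bay centres x = 0), empty at the start; no ledge or tiles. Bays 59 mm (y) x 62 mm (x), centres at y = +96, +32, -32, -96 mm (left to right from the robot), floor at z = 10 mm, 5 mm walls up to z = 24 mm. Origin: centre of its underside, x away from the robot. Fixed; may be the near or the far rack.
- jar_red: Loose closed glass jar of red enamel, 62 mm high: clear body 41 mm in diameter with red inside, and from 46 mm up a black screw lid, 42 mm in diameter, with a round red chip on top. About 0.1 kg. Origin: centre of its underside; z up along its axis; round, so its yaw is of no matter. Starts in the stock-rack bay behind its tile; the colour order varies.
- jar_blue: Loose closed glass jar of blue enamel, 62 mm high: clear body 41 mm in diameter with blue inside, and from 46 mm up a black screw lid, 42 mm in diameter, with a round blue chip on top. About 0.1 kg. Origin: centre of its underside; z up along its axis; round, so its yaw is of no matter. Starts in the stock-rack bay behind its tile; the colour order varies.
- jar_green: Loose closed glass jar of green enamel, 62 mm high: clear body 41 mm in diameter with green inside, and from 46 mm up a black screw lid, 42 mm in diameter, with a round green chip on top. About 0.1 kg. Origin: centre of its underside; z up along its axis; round, so its yaw is of no matter. Starts in the stock-rack bay behind its tile; the colour order varies.
- jar_yellow: Loose closed glass jar of yellow enamel, 62 mm high: clear body 41 mm in diameter with yellow inside, and from 46 mm up a black screw lid, 42 mm in diameter, with a round yellow chip on top. About 0.1 kg. Origin: centre of its underside; z up along its axis; round, so its yaw is of no matter. Starts in the stock-rack bay behind its tile; the colour order varies.
- tile_red: Fired test tile, red glaze on copper, 22 x 40 x 3 mm, fixed flat on the front ledge of the stock rack, 48 mm in front of the bay of the red jar; it stays there and shows which colour stood there. Origin: centre of its underside; axes as the rack's.
- tile_blue: Fired test tile, blue glaze on copper, 22 x 40 x 3 mm, fixed flat on the front ledge of the stock rack, 48 mm in front of the bay of the blue jar; it stays there and shows which colour stood there. Origin: centre of its underside; axes as the rack's.
- tile_green: Fired test tile, green glaze on copper, 22 x 40 x 3 mm, fixed flat on the front ledge of the stock rack, 48 mm in front of the bay of the green jar; it stays there and shows which colour stood there. Origin: centre of its underside; axes as the rack's.
- tile_yellow: Fired test tile, yellow glaze on copper, 22 x 40 x 3 mm, fixed flat on the front ledge of the stock rack, 48 mm in front of the bay of the yellow jar; it stays there and shows which colour stood there. Origin: centre of its underside; axes as the rack's.
- pen_pot: Bystander: loose black pot 76 mm wide and 95 mm high with pens and tools sticking up to 170 mm, right of the racks. Origin: centre of its underside.
- red_bowl: Bystander: loose brick-red bowl 124 mm wide and 45 mm high, left of the racks. Origin: centre of its underside.
- glue_bottle: Bystander: loose clear bottle 40 mm wide and 110 mm high with a white cap, left of the racks. Origin: centre of its underside.
Mind the look-alikes: they are no part of the job. Of the things like the jar_blue, leave any that is grey or pink; of the rest the smaller one is meant.

How it is judged:
By the outcome, as a careful person would: the job done as asked, in the order asked, and still so for the second after the job is handed in, with the robot touching nothing.
It also fails if it takes over 88 s, if anything falls off the work surface, if the arm or the gripper's body presses on something with over 40 N, if the wrist force passes 120 N, or if a joint passes its speed limit or range.

## Working session

There is one attempt and no reset: what is moved stays moved. The work goes in short steps, Python scripts to look and compute and a shell command to move; the robot and the scene stay as the last step left them, time stands still between calls to the robot, and variables do not carry over. Pictures are saved under pics/ and viewed, about 12 in all and at most 16, crops included, and the job is handed in when it is done.

```bash
mkdir -p pics
cat > h.py <<'E'
from bench import *
import numpy as np, cv2
from scipy.spatial.transform import Rotation as R
def snap(n,f):
    s=get_state(); d=get_image(n); cv2.imwrite('pics/'+f,d['image'][:,:,::-1])
    if n=='wrist':
        T=np.eye(4);T[:3,:3]=R.from_rotvec(s['tool_rot']).as_matrix();T[:3,3]=s['position']
        M=T@np.array(d['tool_from_camera']); d['position']=M[:3,3]; d['rotation']=M[:3,:3]
    else:
        r=np.array(d['rotation']); d['rotation']=r if r.shape==(3,3) else R.from_rotvec(r).as_matrix()
    return d
def ray(d,u,v):
    r=d['rotation']@np.array([(u-d['cx'])/d['fx'],(v-d['cy'])/d['fy'],1]); return np.array(d['position']),r/np.linalg.norm(r)
def plane(d,u,v,z):
    p,r=ray(d,u,v); return p+r*(z-p[2])/r[2]
def tri(a,b):
    A=np.zeros((3,3));c=np.zeros(3)
    for p,r in (a,b):
        Q=np.eye(3)-np.outer(r,r);A+=Q;c+=Q@p
    x=np.linalg.solve(A,c); return x,[round(1000*np.linalg.norm(np.cross(x-p,r)),1) for p,r in (a,b)]
E
python3 - <<'E'
from h import *
s=get_state(); print(s['time'],s['position'],s['tool_rot'],s['grip_width'],s['ft_force'])
for n in ('scene','top','wrist'):
    d=snap(n,n+'1.png'); print(n,d['fx'],d['cx'],d['cy'],d['position'],d['rotation'].round(3).tolist())
a=cv2.imread('pics/scene1.png');b=cv2.imread('pics/top1.png')
E
```

```text
0.0 [0.19741453 0.61870113 0.22143703] [-4.83040935e-01 -3.10403230e+00  3.09287944e-03] 0.9987228333309639 [-0.4745794   0.72129079 -0.46853906]
scene 475.32597620094884 259.82655482192007 187.11560707657532 [1.22413131 0.56341462 0.8954976 ] [[-0.62, 0.53, -0.578], [0.784, 0.426, -0.451], [0.007, -0.734, -0.68]]
top 439.01263470782413 267.09326276643765 193.30310353155778 [ 0.38057315 -0.02565566  1.17635391] [[-0.01, -0.994, 0.113], [-1.0, 0.012, 0.017], [-0.018, -0.113, -0.993]]
wrist 330.5546664754982 254.30728179288917 192.09402473811218 [0.12166069 0.64328471 0.38452394] [[0.304, 0.912, 0.275], [0.953, -0.291, -0.089], [-0.001, 0.289, -0.957]]
```

View pics/scene1.png

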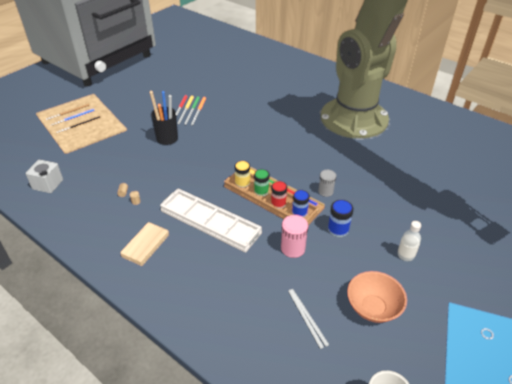

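View pics/top1.png

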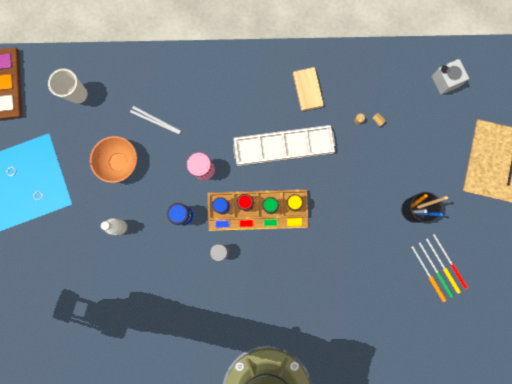

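The scene shows four candidates for "blue jar" in the top view: the rack jar (221,206), the larger blue jar (179,214), the pink one (201,166) and the grey one (219,253). The smaller blue jar in the rack, behind the blue tile, fits. The order from the left is blue, red, green, yellow. Next I'll confirm it in an enlarged crop and measure.

```bash
cat > m.py <<'E'
from h import *
hues={'blue':(105,130),'red':None,'green':(50,85),'yellow':(22,34)}
def cmask(img,c,smin=150,vmin=70):
    h=cv2.cvtColor(img,cv2.COLOR_RGB2HSV);H,S,V=cv2.split(h)
    k=((H<6)|(H>174)) if c=='red' else (H>=hues[c][0])&(H<=hues[c][1])
    return (k&(S>smin)&(V>vmin)).astype(np.uint8)
def blobs(m,amin=15):
    n,l,s,c=cv2.connectedComponentsWithStats(m,connectivity=4)
    return [(c[i].round(1).tolist(),s[i,:5].tolist()) for i in range(1,n) if s[i,4]>=amin]
E
python3 - <<'E'
from m import *
t=snap('top','t2.png'); s=snap('scene','s2.png')
for c in hues:
    print(c,'top',[b for b in blobs(cmask(t['image'],c)) if 160<b[0][0]<320 and 180<b[0][1]<240],'scene',[b for b in blobs(cmask(s['image'],c),8) if 220<b[0][0]<360 and 150<b[0][1]<240])
for n,d,bx in(('top',t,(225,340,120,170)),('scene',s,(155,265,185,255))):
    h=cv2.cvtColor(d['image'],cv2.COLOR_RGB2HSV);m=((h[...,2]>140)&(h[...,1]<60)).astype(np.uint8)
    k=np.zeros_like(m);k[bx[2]:bx[3],bx[0]:bx[1]]=1;m&=k
    c=max(cv2.findContours(m,0,2)[0],key=cv2.contourArea); r=cv2.minAreaRect(c);print(n,r,cv2.boxPoints(r).round(1).tolist(), cv2.approxPolyDP(cv2.convexHull(c),4,True).reshape(-1,2).tolist())
    if n=='top':
        P=np.array([plane(d,*q,.024) for q in cv2.boxPoints(r)]);print(P.round(3),np.linalg.norm(np.diff(P,axis=0),axis=1))
# brown rack
h=cv2.cvtColor(t['image'],cv2.COLOR_RGB2HSV);m=((h[...,0]>=5)&(h[...,0]<=18)&(h[...,1]>90)&(h[...,2]>60)).astype(np.uint8)
m[:,:195]=0;m[:,320:]=0;m[:180]=0;m[245:]=0
c=cv2.convexHull(np.vstack(cv2.findContours(m,0,2)[0]));r=cv2.minAreaRect(c);P=np.array([plane(t,*q,.015) for q in cv2.boxPoints(r)]);print('brown',r,P.round(3).tolist(),np.linalg.norm(np.diff(P,axis=0),axis=1))
A=cv2.resize(t['image'][120:270,160:345],None,fx=4,fy=4,interpolation=2);cv2.imwrite('pics/crop1.png',A[:,:,::-1])
B=cv2.resize(s['image'][145:255,155:360],None,fx=3.8,fy=3.8,interpolation=2);cv2.imwrite('pics/crop2.png',B[:,:,::-1])
E
```

```text
blue top [([219.6, 204.8], [213, 199, 14, 13, 143]), ([177.2, 213.1], [169, 205, 17, 17, 239]), ([189.5, 217.0], [183, 208, 10, 17, 48]), ([221.6, 223.7], [216, 221, 12, 6, 65])] scene [([301.1, 195.0], [295, 190, 13, 10, 102]), ([341.9, 206.6], [333, 200, 19, 14, 200]), ([299.4, 210.4], [293, 206, 14, 9, 85]), ([338.0, 227.3], [329, 219, 21, 15, 200])]
red top [([244.6, 201.3], [238, 195, 14, 14, 154]), ([245.9, 222.9], [240, 220, 13, 7, 82])] scene [([278.9, 186.0], [273, 182, 13, 9, 100]), ([289.8, 191.0], [287, 189, 7, 5, 18]), ([277.9, 201.5], [271, 196, 15, 11, 106])]
green top [([270.1, 204.4], [264, 198, 13, 14, 140]), ([269.7, 222.2], [264, 220, 13, 6, 67])] scene [([261.0, 189.4], [256, 186, 11, 7, 55])]
yellow top [([294.5, 201.8], [288, 195, 14, 14, 162]), ([294.1, 221.5], [287, 218, 15, 8, 119])] scene [([238.4, 180.5], [236, 177, 6, 7, 30])]
top ((283.2685852050781, 144.725830078125), (29.273767471313477, 101.5743637084961), 82.56858825683594) [[231.0, 136.8000030517578], [331.70001220703125, 123.5999984741211], [335.5, 152.6999969482422], [234.8000030517578, 165.8000030517578]] [[330, 125], [332, 153], [236, 164], [233, 137]]
[[ 0.666  0.089  0.024]
 [ 0.698 -0.181  0.024]
 [ 0.618 -0.189  0.024]
 [ 0.586  0.079  0.024]] [0.27261128 0.07973394 0.2705056 ]
scene ((209.49996948242188, 220.49996948242188), (108.99998474121094, 66.99998474121094), -0.0) [[155.0, 254.0], [155.0, 187.0], [264.0, 187.0], [264.0, 254.0]] [[159, 203], [179, 187], [264, 219], [264, 254], [155, 254]]
brown ((257.59857177734375, 209.85867309570312), (38.149742126464844, 99.76830291748047), 88.02507019042969) [[0.517, 0.154, 0.015], [0.523, -0.112, 0.015], [0.421, -0.113, 0.015], [0.415, 0.15, 0.015]] [0.26606695 0.10126156 0.26345171]
```

View pics/crop1.png

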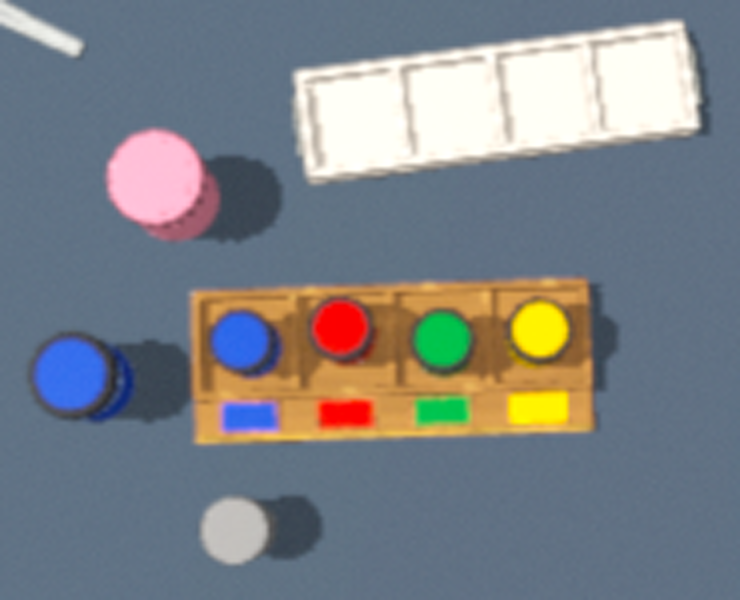

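View pics/crop2.png

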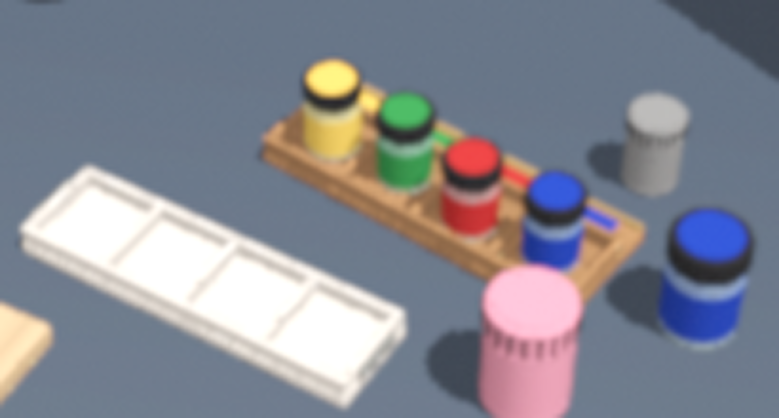

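The crops confirm it: blue, red, green and yellow lids from left to right, each behind its matching tile. The larger blue jar, the pink one and the grey one stand outside the rack. Next I'll triangulate the lids and the bench rack corners.

Run:
```python
from m import *
t=snap('top','t3.png'); s=snap('scene','s3.png')
T={'blue':(219.6,204.8),'red':(244.6,201.3),'green':(270.1,204.4),'yellow':(294.5,201.8)}
S={'blue':(301.1,195.),'red':(278.9,186.),'green':(261.6,174),'yellow':(242.2,165.6)}
for c in T: print(c,tri(ray(t,*T[c]),ray(s,*S[c])))
C={'NR':((334.5,152),(178.2,189.2)),'FR':((331,125.5),(160.8,206)),'NL':((237.3,164),(261.6,228.7)),'FL':((234,137.5),(246.3,246.3)),'pink':((199.3,163.5),(155+531/3.8,145+300/3.8))}
for k,(a,b) in C.items(): print(k,tri(ray(t,*a),ray(s,*b)))
print(get_state()['position'])
```

```text
blue (array([0.47869289, 0.11393892, 0.06929774]), [np.float64(0.2), np.float64(0.2)])
red (array([0.48685026, 0.05043448, 0.06924593]), [np.float64(0.2), np.float64(0.2)])
green (array([ 0.47792225, -0.0137103 ,  0.06886285]), [np.float64(0.3), np.float64(0.3)])
yellow (array([ 0.48376364, -0.07552017,  0.06892661]), [np.float64(0.4), np.float64(0.4)])
NR (array([ 0.62124278, -0.18722267,  0.01683887]), [np.float64(0.4), np.float64(0.4)])
FR (array([ 0.69394403, -0.17926605,  0.0147246 ]), [np.float64(1.5), np.float64(1.5)])
NL (array([0.59195694, 0.07493613, 0.01431412]), [np.float64(1.7), np.float64(1.7)])
FL (array([0.66321992, 0.08366371, 0.01937445]), [np.float64(2.3), np.float64(2.3)])
pink (array([0.58215213, 0.16484576, 0.08417421]), [np.float64(1.2), np.float64(1.2)])
[0.19752139 0.61914483 0.22232543]
```

```bash
python3 -m jog '[[30,-45,20,-0.15],[60,-95,40,-0.3],[90,-145,60,-0.46],[120,-195,60,-0.62],[150,-245,60,-0.78],[180,-295,60,-0.94],[210,-345,60,-1.1],[240,-395,60,-1.24]]' 1 && python3 -m jog '[[30,-45,0,0],[60,-90,0,0],[90,-140,0,0],[120,-195,0,0],[120,-195,0,0],[120,-195,0,0],[120,-195,0,0],[120,-195,0,0]]'
python3 - <<'E'
from m import *
d=snap('wrist','w1.png');print(get_state()['position'],get_state()['tool_rot'],d['position'],d['rotation'].round(3).tolist())
for c in hues: print(c,blobs(cmask(d['image'],c),60))
E
```

```text
time: 1.35
position: [0.4383, 0.2225, 0.2829]
tool_rot: [2.202, 2.241, 0.002]
ft_force: [0.9, -0.4, -1.1]
grip_width: 0.998
time: 2.35
position: [0.5572, 0.0309, 0.2827]
tool_rot: [-2.194, -2.249, -0.001]
ft_force: [-0.0, 0.5, -0.1]
grip_width: 1.0
[0.55730959 0.03056016 0.28270349] [-2.19420414e+00 -2.24813148e+00 -7.06827927e-04] [0.55490492 0.11019357 0.44565102] [[1.0, 0.023, 0.008], [0.025, -0.957, -0.287], [0.001, 0.288, -0.958]]
blue [([179.8, 9.8], [159, 0, 36, 19, 298]), ([183.2, 87.5], [168, 71, 32, 34, 831]), ([156.3, 85.9], [149, 72, 15, 29, 371])]
red [([160.0, 137.5], [153, 124, 15, 28, 382]), ([207.0, 131.7], [193, 124, 22, 23, 98]), ([192.0, 146.3], [177, 131, 31, 31, 757])]
green [([163.9, 184.6], [158, 173, 13, 24, 266]), ([198.8, 179.6], [186, 175, 22, 16, 100]), ([186.3, 200.5], [173, 187, 28, 28, 604])]
yellow [([167.0, 223.1], [161, 217, 13, 14, 166]), ([201.8, 224.5], [187, 218, 27, 20, 209]), ([192.6, 247.9], [180, 236, 27, 25, 513])]
```

View pics/w1.png

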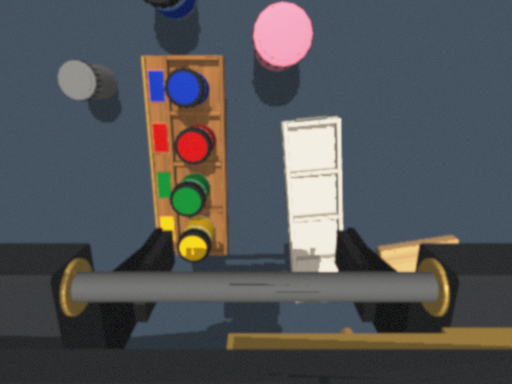

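The wrist view shows both racks, with the lids at (183,88), (192,146), (187,200) and (193,248). The bench rack's left end runs from (283,123) to (341,117). Next I'll turn these into positions.

Run:
```python
from m import *
d=snap('wrist','w2.png');t=snap('top','t4.png')
W={'blue':(183.2,87.5),'red':(192,146),'green':(186.3,200.5),'yellow':(192.6,247.9)}
T={'blue':(219.6,204.8),'red':(244.6,201.3),'green':(270.1,204.4),'yellow':(294.5,201.8)}
for c in W: print(c,plane(d,*W[c],.072).round(4),tri(ray(d,*W[c]),ray(t,*T[c]))[0].round(4))
h=cv2.cvtColor(d['image'],cv2.COLOR_RGB2HSV);m=((h[...,2]>120)&(h[...,1]<60)).astype(np.uint8);m[:,:270]=0;m[:,352:]=0;m[:105]=0;m[228:]=0
c=max(cv2.findContours(m,0,2)[0],key=cv2.contourArea);H=cv2.approxPolyDP(cv2.convexHull(c),3,True).reshape(-1,2);print(H.tolist())
for q in H: print(q,plane(d,*q,.024).round(4))
for q in ((234,137.5),(237.3,164),(331,125.5),(334.5,152)): print('top',plane(t,*q,.024).round(4))
for a,b in (((341,117),(234,137.5)),((283,123),(237.3,164))): print('bench corner tri',tri(ray(d,*a),ray(t,*b)))
A=cv2.resize(d['image'][100:240,270:360],None,fx=4.2,fy=4.2,interpolation=2);cv2.imwrite('pics/crop3.png',A[:,:,::-1])
```

```text
blue [0.4787 0.1135 0.072 ] [0.4785 0.1137 0.0713]
red [0.4863 0.0505 0.072 ] [0.4864 0.0505 0.0722]
green [ 0.4775 -0.0147  0.072 ] [ 0.4778 -0.0141  0.0735]
yellow [ 0.4832 -0.0765  0.072 ] [ 0.4835 -0.0756  0.0739]
[[337, 115], [341, 119], [343, 227], [288, 227], [281, 121]]
[337 115] [0.6591 0.0859 0.024 ]
[341 119] [0.6645 0.0812 0.024 ]
[343 227] [ 0.6818 -0.064   0.024 ]
[288 227] [ 0.6061 -0.0657  0.024 ]
[281 121] [0.5897 0.0769 0.024 ]
top [0.6635 0.0814 0.024 ]
top [0.5912 0.0727 0.024 ]
top [ 0.6925 -0.1792  0.024 ]
top [ 0.62   -0.1866  0.024 ]
bench corner tri (array([0.66736344, 0.08272676, 0.010173  ]), [np.float64(0.5), np.float64(0.5)])
bench corner tri (array([0.59325658, 0.0736353 , 0.01293291]), [np.float64(0.1), np.float64(0.1)])
```

View pics/crop3.png

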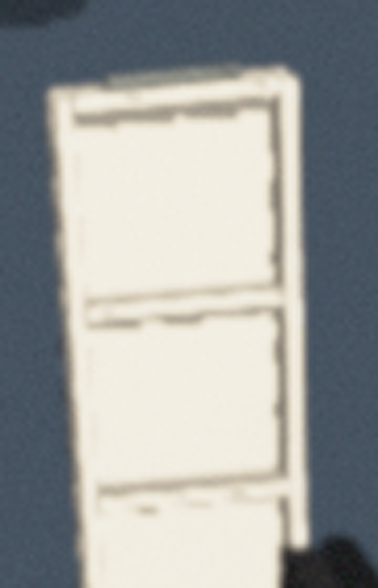

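```bash
python3 -m jog '[[-40,42,0,0],[-79,83,0,0],[-79,83,-60,0],[-79,83,-120,0],[-79,83,-170,0],[-79,83,-210,0],[-79,83,-236,0],[-79,83,-244,0]]' && python3 -m jog '[[0,0,0,0],[0,0,0,0],[0,0,0,0],[0,0,0,0],[0,0,0,0],[0,0,0,0],[0,0,10,0],[0,0,20,0]]' -1 15
```

```text
time: 3.5
position: [0.4773, 0.112, 0.0371]
tool_rot: [-2.196, -2.245, 0.004]
ft_force: [0.2, 0.3, 0.7]
grip_width: 1.002
time: 4.5
position: [0.4785, 0.1122, 0.0592]
tool_rot: [2.197, 2.246, -0.0]
ft_force: [-0.6, 0.5, -0.9]
grip_width: 0.469
```

```bash
python3 -m jog '[[0,0,30,0],[20,-5,55,0.03],[70,-31,55,0.09],[115,-52,55,0.09],[153,-69,55,0.09],[153,-69,55,0.09],[153,-69,25,0.09],[153,-69,10,0.09]]'
python3 - <<'E'
from m import *
d=snap('wrist','w3.png');print(get_state()['position'],get_state()['grip_width'],get_state()['ft_force'])
E
```

```text
time: 5.5
position: [0.6298, 0.0442, 0.0674]
tool_rot: [-2.091, -2.342, 0.002]
ft_force: [-0.9, -0.8, -0.9]
grip_width: 0.467
[0.62888169 0.04409315 0.06561632] 0.47458204996456227 [-0.64594853  0.97869256 -3.06572936]
```

View pics/w3.png

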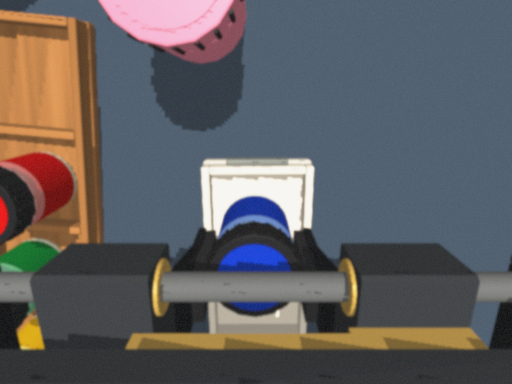

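The blue jar is held upright over the left bay and centred across it: its lid is at (255,275) and the bay runs from column 203 to 312. Its lower body already blocks the view of the bay's middle. I'll check the bay's position from the rack's left edge at row 161, and lower the jar if it agrees.

```bash
python3 - <<'E'
from m import *
d=snap('wrist','w4.png')
for q in ((204,161),(312,161),(258,161)): print(plane(d,*q,.024).round(4))
E
python3 -m jog '[[0,0,-10,0],[0,0,-18,0],[0,0,-23,0],[0,0,-26,0],[0,0,-28,0],[0,0,-29,0],[0,0,-29,0],[0,0,-29,0]]'
```

```text
[0.5928 0.0785 0.024 ]
[0.6602 0.0862 0.024 ]
[0.6265 0.0824 0.024 ]
time: 6.6
position: [0.6317, 0.0433, 0.0398]
tool_rot: [2.093, 2.342, 0.0]
ft_force: [0.1, 0.0, -1.0]
grip_width: 0.47
```

```bash
python3 -m jog '[[0,2,-0.5,0],[0,2,-1,0],[0,2,-1,0],[0,2,-1.5,0],[0,2,-1.5,0],[0,2,-1.5,0],[0,2,-1.5,0],[0,2,-1.5,0]]'; python3 -m jog '[[0,0,0,0],[0,0,0,0],[0,0,0,0],[0,0,0,0],[0,0,0,0],[0,0,20,0],[0,0,50,0],[0,0,100,0]]' 1
```

```text
time: 7.6
position: [0.6318, 0.0458, 0.0387]
tool_rot: [-2.093, -2.343, -0.001]
ft_force: [-2.7, 0.7, 5.3]
grip_width: 0.47
time: 8.6
position: [0.6307, 0.0452, 0.139]
tool_rot: [-2.093, -2.341, 0.003]
ft_force: [0.7, 0.0, 0.7]
grip_width: 0.998
```

```bash
python3 -m jog '[[-45,2,0,-0.03],[-95,4,0,-0.09],[-145,5,0,-0.09],[-145,5,0,-0.09],[-145,5,-40,-0.09],[-145,5,-75,-0.09],[-145,5,-95,-0.09],[-145,5,-100,-0.09]]' && python3 -m jog '[[0,0,0,0],[0,0,0,0],[0,0,0,0],[0,0,0,0],[0,0,0,0],[0,0,0,0],[0,0,10,0],[0,0,20,0]]' -1 15
python3 - <<'E'
from m import *
d=snap('wrist','w5.png')
E
```

```text
time: 9.6
position: [0.4872, 0.0498, 0.0379]
tool_rot: [2.197, 2.245, -0.001]
ft_force: [-0.6, -0.0, -0.2]
grip_width: 1.0
time: 10.6
position: [0.4865, 0.0502, 0.0587]
tool_rot: [2.197, 2.246, -0.0]
ft_force: [-1.4, -0.3, -1.5]
grip_width: 0.472
```

View pics/w5.png

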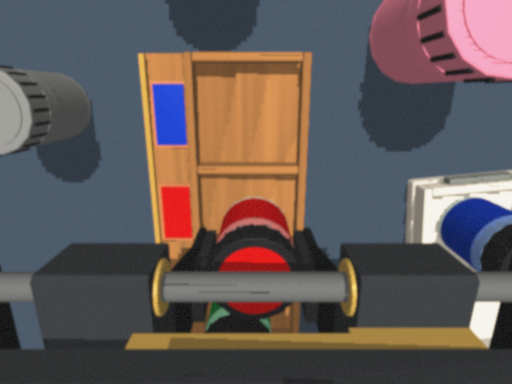

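The wrist view shows the red jar held upright at (255,275), its old bay empty, and the blue jar standing in its bench bay. Next the red jar goes to bay 2.

```bash
python3 -m jog '[[0,0,30,0],[20,-9,55,0.03],[70,-31,55,0.09],[115,-52,55,0.09],[152,-68,55,0.09],[152,-68,55,0.09],[152,-68,25,0.09],[152,-68,5,0.09]]' && python3 -m jog '[[0,0,-10,0],[0,0,-17,0],[0,0,-21,0],[0,0,-23,0],[0,0,-24,0],[0,0,-24.5,0],[0,0,-25,0],[0,0,-25,0]]'
```

```text
time: 11.65
position: [0.6373, -0.0168, 0.0619]
tool_rot: [-2.092, -2.342, 0.001]
ft_force: [-0.7, -0.1, -0.7]
grip_width: 0.47
time: 12.65
position: [0.6388, -0.0178, 0.0384]
tool_rot: [2.093, 2.342, 0.001]
ft_force: [0.2, 0.2, 0.5]
grip_width: 0.472
```

```bash
python3 -m jog '[[0,0,-0.5,0],[0,0,-0.5,0],[0,0,-0.5,0],[0,0,-0.5,0],[0,0,-0.5,0],[0,0,20,0],[0,0,50,0],[0,0,100,0]]' 1 && python3 -m jog '[[-50,1,0,-0.03],[-105,3,0,-0.09],[-161,4,0,-0.09],[-161,4,0,-0.09],[-161,4,-40,-0.09],[-161,4,-75,-0.09],[-161,4,-95,-0.09],[-161,4,-100,-0.09]]'  && python3 -m jog '[[0,0,0,0],[0,0,0,0],[0,0,0,0],[0,0,0,0],[0,0,0,0],[0,0,0,0],[0,0,10,0],[0,0,20,0]]' -1 15
python3 - <<'E'
from m import *
d=snap('wrist','w6.png')
E
```

```text
time: 13.65
position: [0.6377, -0.0177, 0.1391]
tool_rot: [-2.093, -2.341, 0.002]
ft_force: [1.1, 0.8, 0.5]
grip_width: 1.0
time: 14.65
position: [0.4782, -0.0142, 0.0379]
tool_rot: [2.197, 2.245, -0.002]
ft_force: [0.4, -0.6, 0.6]
grip_width: 1.001
time: 15.65
position: [0.4775, -0.0138, 0.0587]
tool_rot: [2.197, 2.246, -0.0]
ft_force: [1.6, -0.7, -1.3]
grip_width: 0.471
```

View pics/w6.png

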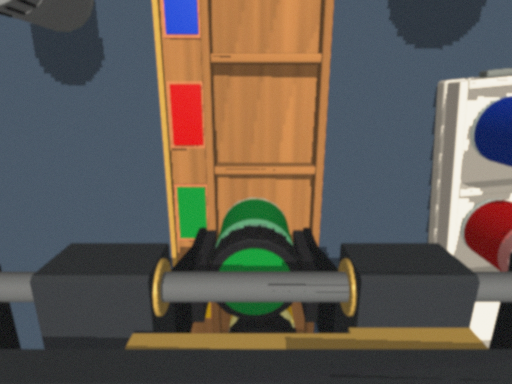

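The green jar is held upright at (255,275). The blue and red jars stand in the first two bench bays. Next the green jar goes to bay 3.

```bash
python3 -m jog '[[0,0,30,0],[20,-8,55,0.03],[75,-30,55,0.09],[125,-50,55,0.09],[168,-68,55,0.09],[168,-68,55,0.09],[168,-68,25,0.09],[168,-68,5,0.09]]' && python3 -m jog '[[0,0,-10,0],[0,0,-17,0],[0,0,-21,0],[0,0,-23,0],[0,0,-24,0],[0,0,-24.5,0],[0,0,-25,0],[0,0,-25.5,0]]'
```

```text
time: 16.7
position: [0.6444, -0.0809, 0.062]
tool_rot: [-2.092, -2.341, 0.001]
ft_force: [-0.6, 0.0, -0.6]
grip_width: 0.474
time: 17.7
position: [0.6458, -0.0818, 0.0382]
tool_rot: [2.093, 2.342, 0.001]
ft_force: [-1.4, 0.3, 3.8]
grip_width: 0.468
```

```bash
python3 -m jog '[[0,0,0,0],[0,0,0,0],[0,0,0,0],[0,0,0,0],[0,0,0,0],[0,0,20,0],[0,0,50,0],[0,0,100,0]]' 1 && python3 -m jog '[[-50,2,0,-0.03],[-106,4,0,-0.09],[-162,6,0,-0.09],[-162,6,0,-0.09],[-162,6,-40,-0.09],[-162,6,-75,-0.09],[-162,6,-95,-0.09],[-162,6,-99,-0.09]]'  && python3 -m jog '[[0,0,0,0],[0,0,0,0],[0,0,0,0],[0,0,0,0],[0,0,0,0],[0,0,0,0],[0,0,10,0],[0,0,20,0]]' -1 15
python3 - <<'E'
from m import *
d=snap('wrist','w7.png')
E
```

```text
time: 18.7
position: [0.6447, -0.0816, 0.1385]
tool_rot: [-2.093, -2.341, 0.002]
ft_force: [0.7, 0.3, 0.5]
grip_width: 0.997
time: 19.7
position: [0.484, -0.0762, 0.0383]
tool_rot: [2.197, 2.245, -0.002]
ft_force: [-0.1, -0.4, 0.3]
grip_width: 1.001
time: 20.7
position: [0.4836, -0.0759, 0.0592]
tool_rot: [2.197, 2.245, -0.0]
ft_force: [0.3, 0.7, -0.9]
grip_width: 0.469
```

View pics/w7.png

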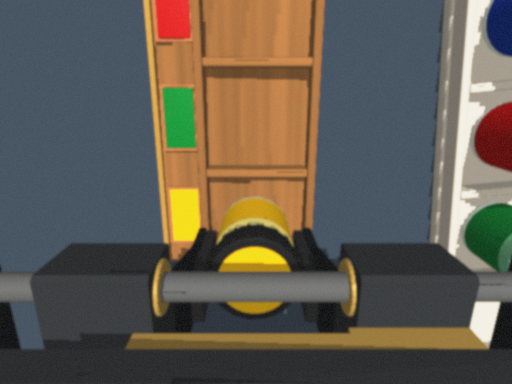

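The yellow jar is held upright at (255,275), and blue, red and green stand in bench bays 1 to 3. The yellow jar goes to (0.6525, -0.146), a shift of +169, -70.

```bash
python3 -m jog '[[0,0,30,0],[20,-8,55,0.03],[75,-31,55,0.09],[125,-52,55,0.09],[169,-70,55,0.09],[169,-70,55,0.09],[169,-70,25,0.09],[169,-70,5,0.09]]' && python3 -m jog '[[0,0,-10,0],[0,0,-17,0],[0,0,-21,0],[0,0,-23,0],[0,0,-24,0],[0,0,-24.5,0],[0,0,-25,0],[0,0,-25.5,0]]'
```

```text
time: 21.75
position: [0.6515, -0.145, 0.0625]
tool_rot: [-2.092, -2.341, 0.0]
ft_force: [-0.0, 0.3, -1.0]
grip_width: 0.47
time: 22.75
position: [0.6528, -0.1464, 0.0387]
tool_rot: [2.093, 2.341, 0.0]
ft_force: [-0.7, -0.6, 3.8]
grip_width: 0.469
```

Contact at 3.8 N, as with the others. I'll release, rise and move back clear.

```bash
python3 -m jog '[[0,0,0,0],[0,0,0,0],[0,0,0,0],[0,0,0,0],[0,0,0,0],[0,0,20,0],[0,0,60,0],[0,0,120,0]]' 1 && python3 -m jog '[[0,0,50,0],[-50,30,100,0],[-100,60,100,0],[-150,90,100,0],[-150,150,100,0],[-150,200,100,0],[-150,260,100,0],[-150,260,100,0]]'
python3 - <<'E'
from m import *
t=snap('top','t9.png'); s=snap('scene','s9.png')
A=cv2.resize(t['image'][110:250,190:350],None,fx=3,fy=3,interpolation=2);B=cv2.resize(s['image'][145:265,145:350],None,fx=3,fy=3,interpolation=2)
w=max(A.shape[1],B.shape[1]);f=lambda x:cv2.copyMakeBorder(x,0,0,0,w-x.shape[1],0)
cv2.imwrite('pics/fin.png',cv2.resize(np.vstack([f(A),f(B)]),None,fx=.75,fy=.75)[:,:,::-1])
for c in hues: print(c,[(b[0],plane(t,*b[0],.072).round(3)) for b in blobs(cmask(t['image'],c)) if 230<b[0][0]<340 and 110<b[0][1]<170])
# bystanders: image change outside rack/arm
d0=cv2.imread('pics/top1.png').astype(int);d1=t['image'][:,:,::-1].astype(int)
for n,(x0,x1,y0,y1) in {'bowl':(88,140,135,185),'glue':(98,130,215,240),'pot':(400,450,190,225),'blue2':(166,194,200,228),'pink':(186,216,150,182)}.items(): print(n,np.abs(d1-d0)[y0:y1,x0:x1].mean().round(1))
E
```

```text
time: 23.75
position: [0.6517, -0.1455, 0.1592]
tool_rot: [-2.093, -2.341, 0.002]
ft_force: [1.2, 0.4, -0.5]
grip_width: 0.997
time: 24.75
position: [0.5018, 0.1198, 0.259]
tool_rot: [-2.083, -2.351, -0.003]
ft_force: [1.0, -0.3, 0.6]
grip_width: 1.001
blue [([245.6, 145.1], array([0.631, 0.047, 0.072]))]
red [([271.0, 142.0], array([ 0.638, -0.018,  0.072]))]
green [([295.9, 139.0], array([ 0.645, -0.082,  0.072]))]
yellow [([320.8, 135.9], array([ 0.653, -0.146,  0.072])), ([317.1, 144.5], array([ 0.63 , -0.136,  0.072]))]
bowl 19.8
glue 1.9
pot 2.0
blue2 60.6
pink 79.7
```

View pics/fin.png

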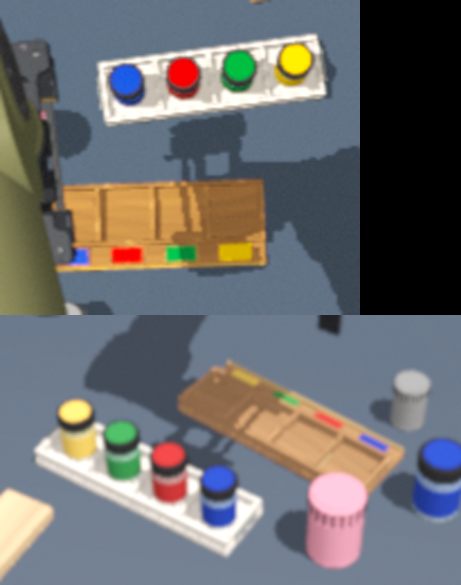

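All four jars stand upright in the bench rack, in order. In the top view the arm covers blue2 and pink and may cover the bowl too. I'll check the bowl and the rest in the scene view, then hand in.

Run:
```python
from m import *
a=cv2.imread('pics/scene1.png').astype(int);b=cv2.imread('pics/s9.png').astype(int)
for n,(x0,x1,y0,y1) in {'bowl':(345,410,270,325),'glue':(397,423,220,262),'pot':(150,180,90,145),'blue2':(327,355,200,237),'pink':(280,310,215,257)}.items(): print(n,np.abs(a-b)[y0:y1,x0:x1].mean().round(1))
print(close_job())
```

```text
bowl 4.4
glue 4.8
pot 3.6
blue2 3.8
pink 5.1
the job is handed in; nothing more can be done
None
```

I moved all four jars from the brown stock rack to the white bench rack, one per bay, in tile order: blue, red, green, yellow from left to right. I handed the job in at about 25 s on the robot's clock, out of the 88 s allowed.

**Placement:** The final top and scene pictures show all four jars upright. The top view puts their lids at (0.631, 0.047), (0.638, -0.018), (0.645, -0.082) and (0.653, -0.146), each within about 4 mm of the bay centre I measured.

**Set-down:** I lowered each jar to its bay floor before opening the fingers. The readings taken then were between about 0.5 and 5 N, and the red jar's was the lightest. After the last release, the arm rose and moved back clear of everything.

**Bystanders:** In the scene view the pen pot, bowl and glue bottle look unchanged, and so do the larger blue jar and the pink one. I made no separate check of the grey one. In the top view the larger blue jar, the pink one and the bowl had changed. The arm covered the first two and probably part of the bowl, so I relied on the scene view for these.

**Disagreements:**
- Triangulated lid heights came out between 69 and 74 mm, against the expected 72 mm.
- Two views of the bench rack's left edge differed by about 4 mm, so I moved the targets about 2 mm left, well within the bay clearance.
- Triangulating the bench rack's top corners gave 10–19 mm instead of 24 mm, so I used the stated 24 mm to place the bays; contact with the bay floors came at the height expected.

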